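# Collapse the stove stand's legs and clip them onto it

## Task

Pack up the stove stand: for every telescoping leg lying on the bench, press its red button, collapse the leg to its next hole so that the button springs out again and locks, then push the leg down past the sprung jaw into any free clip slot of the folded stand until it sits fully home with the jaw shut over it. The legs may go in any order and slot; leave everything else on the bench where it is.

Things in the scene. Friction and masses are not known exactly. Their poses are not given: they have to be found in the camera images.
- leg1: telescoping stand leg, 0.2 to 0.3 kg; three or four lie on the bench (absent: None). x runs along it to the rubber foot, z up; origin mid-sleeve on the centre line, 18 mm above the bench. Along x: black end cap -71..-59 mm (44 wide, 36 tall), round aluminium sleeve 22 mm thick -59..59, black collar 59..93 (30 wide, 36 tall), steel tube 16 mm thick, foot 24 mm thick
- leg2: a leg exactly like leg1. The end of the foot is at x = 180 mm extended, 135 mm collapsed. The red button is in the middle of the collar's +y side: centre at x = 76 mm, level with the centre line, 14 mm long, 18 mm tall, standing 8 mm proud (1.5 mm when fully in). Lies flat on cap and collar, does not roll; balances near x = 45 mm extended, 35 mm collapsed
- leg3: a leg exactly like leg1. Gripped across the sleeve the button stays out and the leg stays locked; pinched across the collar (38 mm over the button) with more than 10 N, one finger presses the button in and the tube can slide
- leg1_tube (a joint): how far the inner tube is pushed into the sleeve, m: 0 extended (first hole, locked), 0.045 at the next hole, bottoms at 0.0465. With the button in it slides against about 3 N of friction; in either hole with the button out it is locked hard
- leg1_button (a joint): how far leg1's sprung red button is pressed, m: 0 out, 0.0065 fully in. 3 N to start, 6 N fully in; unlocks beyond 0.0055. Between the holes it stays in by itself; at a hole it springs out and locks once let go
- stand: folded aluminium stove stand, fixed: flat frame 150 x 320 mm, 12 mm high, four parallel clip slots along its x, 75 mm apart along its y; origin under its middle. Each slot has two 14 mm wide forks at x = +36 and -36 mm: fixed black prong on the -y side (75 mm high), sprung orange jaw on the +y side (83 mm high), both flared at the top. Between the forks it is open for fingers down to 25 mm
- slot1 (a point): slot 1 (stand y = -112.5 mm): where mid-sleeve of a seated leg lies, 52 mm above the bench; x along the slot. A leg goes in level from straight above, sleeve along the slot, cap and collar outside the forks (16 mm play each way along it), foot towards either end, pushed down with some 10 to 20 N past the jaw, which then snaps shut over it
- rail: aluminium stop rail fixed on the bench beyond the legs' feet, 440 mm long along its y, 45 mm high, 25 mm thick; origin at bench height, middle of its near face; x points away from the legs, square to that face. Feet can be pushed against it
- leg2_tube (a joint): the same for leg2
- leg2_button (a joint): the same for leg2
- slot2 (a point): slot 2 (stand y = -37.5 mm), likewise
- leg3_tube (a joint): the same for leg3
- leg3_button (a joint): the same for leg3
- slot3 (a point): slot 3 (stand y = 37.5 mm), likewise
- leg4: a leg exactly like leg1
- leg4_tube (a joint): the same for leg4
- leg4_button (a joint): the same for leg4
- slot4 (a point): slot 4 (stand y = 112.5 mm), likewise
- percolator: a stainless steel percolator, 110 mm across and 190 mm tall, black handle; origin under its middle. Leave alone.
- measuring_cup: a glass measuring cup with a handle, 84 mm across, 95 mm tall; origin under its middle. Leave alone.
- whisk: a black nylon whisk lying on the bench near the robot, 335 mm long; origin under its handle. Leave alone.
- caddy: a blue hard plastic utensil caddy, 120 mm square, with utensils up to 240 mm tall; origin under its middle. Leave alone.
- canister: a green gas canister, 90 mm across, 90 mm tall; origin under its middle. Leave alone.
- spice_jar: a small jar, 42 mm across, 70 mm tall, red cap; origin under its middle. Leave alone.

How it is judged:
At the end, for the whole second after the job is handed in: Every leg present is collapsed (tube beyond 41.5 mm), its button out (under 2.5 mm), and lies at rest in a slot: mid-sleeve within 20 mm along, 5 mm across and 3 mm in height of the slot point, in line within 0.08 rad (so the jaw is shut over it) (value of joint each of leg1_tube, leg2_tube, leg3_tube, leg4_tube above 0.0415 m and value of joint each of leg1_button, leg2_button, leg3_button, leg4_button below 0.0025 m and ((x of leg1 in the frame of slot1 between -0.02 and 0.02 m and y of leg1 in the frame of slot1 between -0.005 and 0.005 m and z of leg1 in the frame of slot1 between -0.003 and 0.003 m and angle between the x axis of leg1 and the x axis of slot1, either way round below 0.08 rad) or (x of leg1 in the frame of slot2 between -0.02 and 0.02 m and y of leg1 in the frame of slot2 between -0.005 and 0.005 m and z of leg1 in the frame of slot2 between -0.003 and 0.003 m and angle between the x axis of leg1 and the x axis of slot2, either way round below 0.08 rad) or (x of leg1 in the frame of slot3 between -0.02 and 0.02 m and y of leg1 in the frame of slot3 between -0.005 and 0.005 m and z of leg1 in the frame of slot3 between -0.003 and 0.003 m and angle between the x axis of leg1 and the x axis of slot3, either way round below 0.08 rad) or (x of leg1 in the frame of slot4 between -0.02 and 0.02 m and y of leg1 in the frame of slot4 between -0.005 and 0.005 m and z of leg1 in the frame of slot4 between -0.003 and 0.003 m and angle between the x axis of leg1 and the x axis of slot4, either way round below 0.08 rad)) and linear speed of each of leg1, leg2, leg3, leg4 below 0.02 m/s and ((x of leg2 in the frame of slot1 between -0.02 and 0.02 m and y of leg2 in the frame of slot1 between -0.005 and 0.005 m and z of leg2 in the frame of slot1 between -0.003 and 0.003 m and angle between the x axis of leg2 and the x axis of slot1, either way round below 0.08 rad) or (x of leg2 in the frame of slot2 between -0.02 and 0.02 m and y of leg2 in the frame of slot2 between -0.005 and 0.005 m and z of leg2 in the frame of slot2 between -0.003 and 0.003 m and angle between the x axis of leg2 and the x axis of slot2, either way round below 0.08 rad) or (x of leg2 in the frame of slot3 between -0.02 and 0.02 m and y of leg2 in the frame of slot3 between -0.005 and 0.005 m and z of leg2 in the frame of slot3 between -0.003 and 0.003 m and angle between the x axis of leg2 and the x axis of slot3, either way round below 0.08 rad) or (x of leg2 in the frame of slot4 between -0.02 and 0.02 m and y of leg2 in the frame of slot4 between -0.005 and 0.005 m and z of leg2 in the frame of slot4 between -0.003 and 0.003 m and angle between the x axis of leg2 and the x axis of slot4, either way round below 0.08 rad)) and ((x of leg3 in the frame of slot1 between -0.02 and 0.02 m and y of leg3 in the frame of slot1 between -0.005 and 0.005 m and z of leg3 in the frame of slot1 between -0.003 and 0.003 m and angle between the x axis of leg3 and the x axis of slot1, either way round below 0.08 rad) or (x of leg3 in the frame of slot2 between -0.02 and 0.02 m and y of leg3 in the frame of slot2 between -0.005 and 0.005 m and z of leg3 in the frame of slot2 between -0.003 and 0.003 m and angle between the x axis of leg3 and the x axis of slot2, either way round below 0.08 rad) or (x of leg3 in the frame of slot3 between -0.02 and 0.02 m and y of leg3 in the frame of slot3 between -0.005 and 0.005 m and z of leg3 in the frame of slot3 between -0.003 and 0.003 m and angle between the x axis of leg3 and the x axis of slot3, either way round below 0.08 rad) or (x of leg3 in the frame of slot4 between -0.02 and 0.02 m and y of leg3 in the frame of slot4 between -0.005 and 0.005 m and z of leg3 in the frame of slot4 between -0.003 and 0.003 m and angle between the x axis of leg3 and the x axis of slot4, either way round below 0.08 rad)) and ((x of leg4 in the frame of slot1 between -0.02 and 0.02 m and y of leg4 in the frame of slot1 between -0.005 and 0.005 m and z of leg4 in the frame of slot1 between -0.003 and 0.003 m and angle between the x axis of leg4 and the x axis of slot1, either way round below 0.08 rad) or (x of leg4 in the frame of slot2 between -0.02 and 0.02 m and y of leg4 in the frame of slot2 between -0.005 and 0.005 m and z of leg4 in the frame of slot2 between -0.003 and 0.003 m and angle between the x axis of leg4 and the x axis of slot2, either way round below 0.08 rad) or (x of leg4 in the frame of slot3 between -0.02 and 0.02 m and y of leg4 in the frame of slot3 between -0.005 and 0.005 m and z of leg4 in the frame of slot3 between -0.003 and 0.003 m and angle between the x axis of leg4 and the x axis of slot3, either way round below 0.08 rad) or (x of leg4 in the frame of slot4 between -0.02 and 0.02 m and y of leg4 in the frame of slot4 between -0.005 and 0.005 m and z of leg4 in the frame of slot4 between -0.003 and 0.003 m and angle between the x axis of leg4 and the x axis of slot4, either way round below 0.08 rad))); the robot touches nothing.
It fails at once if a bystander is knocked more than 4 cm from its place (distance of any of percolator, measuring_cup, whisk, caddy, canister, spice_jar from where it was at the start of the episode above 0.04 m).
It fails at once if an upright bystander is tipped over (angle between any of percolator, measuring_cup, caddy, canister, spice_jar's own z axis and vertical above 0.5 rad).
Of leg1, leg2, leg3, leg4 only 3 to 4 are there at a start; the rules pass over those that are not, and their reading is None.
At some moment in a run one of leg1, leg2, leg3, leg4 may be knocked a few centimetres aside while the robot is not near it.
It also fails if it takes over 210 s, if anything falls off the work surface, if the arm or the gripper's body presses on something with over 40 N, if the wrist force passes 120 N, or if a joint passes its speed limit or range.

## Robot

A 7-joint arm with a two-finger parallel gripper is mounted at the origin on the work surface. World frame = base frame: x ahead of the robot, y to its left, z up, the work surface at z = 0. Lengths are in m, angles in rad, forces in N, time in s.
With the tool pointing down it reaches from about 0.4 to 0.85 m from the base axis. Payload 6.9 kg.
Tool frame: the origin (TCP) lies midway between the tips of the shut fingers; the grasp point (between the pads) lies behind it (ctrl.pinch_z is the z of the grasp point in the tool frame, in m); z points along the fingers, y is the line along which they close (so a half turn about z gives the same grasp; the last joint's range is limited). The gripper opens to 85 mm and grips with 20 to 120 N. Pads are 22 mm wide; open, the fingers measure 114 mm over their backs; the gripper's body (76 mm by 85 mm) begins 54 mm behind the grasp point. The pads swing forward as they close: fully open they stand 13 mm farther back than shut.
Start: joints at [-1.01, 0.507, -0.238, 1.5, 0.126, 1.149, -0.155], TCP at [0.275, 0.561, 0.231] pointing down, gripper open.
Joint ranges: [-3.08, 3.08], [-0.24, 2.05], [-1.43, 1.35], [0, 2.5], [-1.52, 4.66], [0.17, 1.96], [-2.89, 2.89]. Speed limits (rad/s): [2.39, 2.39, 3.14, 3.14, 3.14, 3.14, 3.14].

## Interface

Orientations are given as a unit quaternion [w, x, y, z].
In Python, from station import ctrl, get_state, vision, ticket, models gives the robot as it stands. Calls block until the motion is done:
- ctrl.movep(position, orientation): joint-space move of the TCP to a pose.
- ctrl.movel(position, frame=None, max_speed=0.15): straight line of the TCP; frame=None keeps the orientation; max_speed is the mean speed in m/s.
- ctrl.set_joints(angles): joint-space move.
- ctrl.ungrasp() and ctrl.close_gripper(force=None): open the fingers fully, or close them until they stop; force is the grip in N (None keeps the last).
- ctrl.pause(seconds).
- ctrl.ik(position, orientation): joint angles nearest the present ones, or None.
- get_state(): the state.
- vision.grab_frame(name): name is "side" or "top"; returns (picture, depth): 480x640x3 uint8, blue, green, red; 480x640 float32, m along the optical axis (not along the pixel's ray), 0 where there is no reading.
- vision.camera_info(name): a dict with "mtx" (3x3 intrinsics, pixels), "R" (3x3) and "t" (3): a world point X has camera coordinates R X + t. Camera axes: x right, y down, z forward; pixel columns grow to the right and rows downward; lengths in m; the calibration is good to about 2 mm. A picture is of the moment at which its call begins. camera_info takes no time and is no camera call.
A pose or a line that the arm cannot do raises ctrl.Unreachable and nothing moves.
- ticket.close_job(): hands the job in; it is judged then, once.
Trained networks look in the newest picture that a camera, given by its name, has taken for a name from the list of things; names that differ only in an ending like _2 or _b are one class to them, and where a whole thing is asked for, a point or a joint stands for the part that bears it (a point fixed in the world has none). Each returns a list of dicts, best first, with "p" (0 to 1); they miss things now and then, are a little off and sometimes report something else, mostly with a low value. They report only what shows in the picture. A call takes as long as a camera call.
- models.recognise(camera, target): "point" ([column, row] in pixels, amid what is visible of it).
- models.masks_of(camera, target): "mask" (480x640 bool, what is visible of it) and "point" ([column, row] in pixels, amid what is visible of it).
The state is a dict: "time": time; "qpos": joint angles; "qd": joint speeds; "tau": joint torques, N m; "tcp_pos": TCP position; "eef_rot": TCP orientation; "contact_force": force on the tool from outside, world axes, zero at the start; "wrist_torque": the same for the moment, N m; "width": finger opening in m; "gripper_force": force on a finger pad.
Only numpy, scipy, OpenCV 4.12 (cv2) and the standard library are available. Lean on these libraries where they do the work, as an engineer would, in place of code of your own. Each camera call takes 0.05 s, during which the arm holds its last target. There are 200 camera calls.

## Working session

There is one attempt and no reset: what is moved stays moved. The work goes in short steps, each a Python script; the robot and the scene stay as the last script left them, time stands still between calls to the robot, and variables do not carry over. Pictures are saved under pics/ and viewed, at most 14 in all, crops included, and the job is handed in when it is done.

```bash
mkdir -p pics; ls
python3 - <<'E'
from station import ctrl, get_state, vision, ticket, models
import cv2, numpy as np
print(ctrl.pinch_z); s=get_state(); print(s['time'],s['tcp_pos'],s['eef_rot'],s['width'],s['contact_force'])
for c in ("top","side"):
    im,d=vision.grab_frame(c); cv2.imwrite(f"pics/{c}0.png",im); np.save(f"{c}0.npy",d)
    i=vision.camera_info(c); print(c,i['mtx'].tolist(),(-i['R'].T@i['t']).round(3), i['R'].round(3).tolist())
    for n in ("leg1","stand","rail","leg1_button"):
        print(n,[(np.round(r['point']).tolist(),round(r['p'],2)) for r in models.recognise(c,n)])
print(get_state()['time'])
E
```

```text
pics
-0.0187
0.0 [0.2749525  0.56071533 0.23042873] [-1.86951239e-04  2.25916773e-01  9.74146199e-01 -8.72025009e-04] 0.08522197860695736 [0.46604173 0.01004828 0.44964307]
top [[554.7835231082914, 0.0, 321.1785414798732], [0.0, 554.7835231082914, 242.37512852559144], [0.0, 0.0, 1.0]] [0.386 0.002 1.836] [[-0.0, -1.0, 0.002], [-0.996, 0.0, -0.093], [0.093, -0.002, -0.996]]
leg1 [([425.0, 256.0], 0.97), ([356.0, 266.0], 0.67), ([394.0, 257.0], 0.66), ([326.0, 252.0], 0.6)]
stand [([237.0, 243.0], 0.74), ([395.0, 319.0], 0.72)]
rail [([369.0, 201.0], 0.72)]
leg1_button [([395.0, 261.0], 0.39)]
side [[547.1769599032823, 0.0, 322.999236004249], [0.0, 547.1769599032823, 237.05019922367325], [0.0, 0.0, 1.0]] [ 0.276 -1.097  1.056] [[0.969, -0.248, -0.013], [-0.172, -0.633, -0.755], [0.179, 0.733, -0.656]]
leg1 [([343.0, 358.0], 0.85), ([317.0, 260.0], 0.78), ([312.0, 285.0], 0.77), ([335.0, 319.0], 0.58)]
stand [([307.0, 198.0], 0.57), ([364.0, 318.0], 0.29)]
rail [([403.0, 294.0], 0.87)]
leg1_button [([367.0, 432.0], 0.74)]
0.5
```

View pics/top0.png

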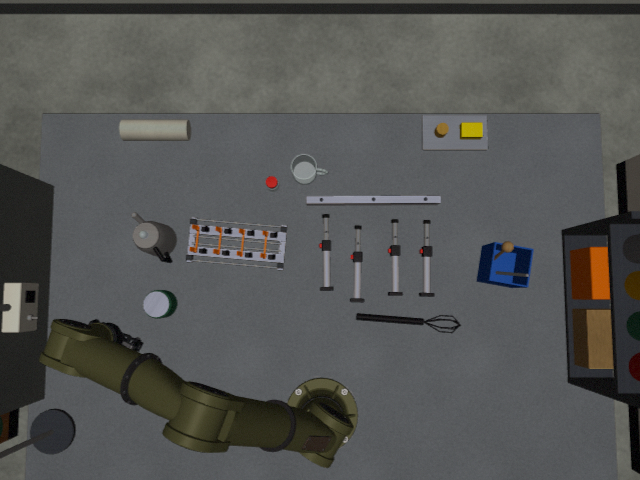

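View pics/side0.png

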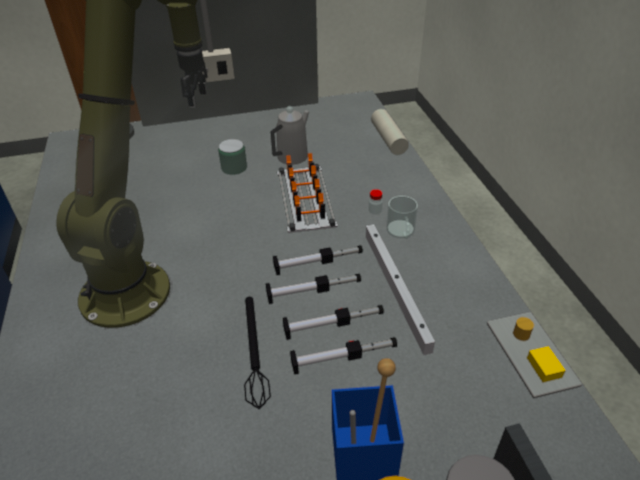

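The top view shows four extended legs at columns 326, 357, 395 and 427, with feet toward the rail (row 200) and buttons on the left (+y). The stand is around (237,243) with slots along world x. Next I measure these.

```bash
cat > h.py <<'E'
from station import ctrl, get_state, vision, ticket, models
import cv2, numpy as np
def plane(c,uv,z):
    i=vision.camera_info(c); R,t,K=i['R'],np.array(i['t']),i['mtx']
    uv=np.atleast_2d(np.asarray(uv,float)); o=-R.T@t
    d=np.c_[uv,np.ones(len(uv))]@np.linalg.inv(K).T@R
    return (o+d*((z-o[2])/d[:,2:3]))[:,:2]
def cloud(c,dep):
    i=vision.camera_info(c); K=i['mtx']
    v,u=np.mgrid[:480,:640]
    P=np.stack([(u-K[0,2])/K[0,0]*dep,(v-K[1,2])/K[1,1]*dep,dep],-1)
    return (P-np.array(i['t']))@i['R']
def legs(c="top",z=.02,n="leg1",grab=True):
    """mid-extent, direction (towards +x), length per detected leg"""
    if grab: vision.grab_frame(c)
    out=[]
    for r in models.masks_of(c,n):
        m=r['mask']
        if m.sum()<60: continue
        v,u=np.nonzero(m); P=plane(c,np.c_[u,v],z)
        vx,vy,x0,y0=cv2.fitLine(P.astype(np.float32),cv2.DIST_HUBER,0,.01,.01).ravel()
        if vx<0: vx,vy=-vx,-vy
        s=(P-[x0,y0])@[vx,vy]
        a,b=s.min(),s.max()
        out.append(dict(p=round(r['p'],2),mid=np.round([x0+vx*(a+b)/2,y0+vy*(a+b)/2],4),th=round(float(np.arctan2(vy,vx)),3),L=round(b-a,3)))
    return out
def quat(th): # tool down, tool x at th+pi
    f=th+np.pi; return [0,np.cos(f/2),np.sin(f/2),0]
E
python3 - <<'E'
from h import *
for c in("top","side"):
    for l in legs(c): print(c,l)
im,d=vision.grab_frame("top"); P=cloud("top",d)
hsv=cv2.cvtColor(im,cv2.COLOR_BGR2HSV)
org=(hsv[...,0]>4)&(hsv[...,0]<20)&(hsv[...,1]>150)&(hsv[...,2]>80)
org[:, :180]=0; org[:,300:]=0
n,lab,st,ce=cv2.connectedComponentsWithStats(org.astype(np.uint8))
for k in range(1,n):
    if st[k,4]>3: print("orange",ce[k].round(1),st[k].tolist(),np.median(P[lab==k],0).round(3),plane("top",ce[k],.08).round(3))
for c in("top","side"):
    vision.grab_frame(c)
    for nme in("stand","rail"):
        for r in models.masks_of(c,nme)[:2]:
            v,u=np.nonzero(r['mask']); q=plane(c,np.c_[u,v],.012 if nme=="stand" else .045)
            b=cv2.minAreaRect((q*1000).astype(np.float32)); print(c,nme,round(r['p'],2),np.round(b[0],1),np.round(b[1],1),round(b[2],2))
print("bench z",np.median(P[280:300,200:280,2]))
cv2.imwrite("pics/stand.png",cv2.resize(im[205:280,180:295],None,fx=6,fy=6,interpolation=cv2.INTER_CUBIC))
E
```

```text
top {'p': 0.92, 'mid': array([ 0.4886, -0.1209]), 'th': -0.026, 'L': np.float64(0.25)}
top {'p': 0.9, 'mid': array([ 0.5249, -0.018 ]), 'th': -0.001, 'L': np.float64(0.244)}
top {'p': 0.87, 'mid': array([ 0.505 , -0.3484]), 'th': -0.031, 'L': np.float64(0.251)}
top {'p': 0.74, 'mid': array([ 0.5083, -0.2439]), 'th': -0.011, 'L': np.float64(0.25)}
top {'p': 0.44, 'mid': array([0.8001, 0.0435]), 'th': 1.073, 'L': np.float64(0.124)}
side {'p': 0.94, 'mid': array([ 0.486 , -0.1202]), 'th': -0.024, 'L': np.float64(0.253)}
side {'p': 0.94, 'mid': array([ 0.523 , -0.0176]), 'th': 0.02, 'L': np.float64(0.255)}
side {'p': 0.64, 'mid': array([ 0.5046, -0.3465]), 'th': -0.022, 'L': np.float64(0.256)}
side {'p': 0.57, 'mid': array([ 0.5063, -0.2431]), 'th': 0.001, 'L': np.float64(0.256)}
side {'p': 0.28, 'mid': array([0.7547, 0.1815]), 'th': 1.212, 'L': np.float64(0.125)}
orange [195.1 238.2] [190, 225, 9, 27, 86] [0.568 0.405 0.066] [[0.564 0.399]]
orange [218.1 240.1] [213, 227, 9, 27, 73] [0.563 0.33  0.066] [[0.558 0.326]]
orange [241.  241.8] [237, 229, 8, 27, 69] [0.558 0.257 0.068] [[0.552 0.253]]
orange [264.4 243.9] [261, 231, 7, 27, 65] [0.55  0.182 0.065] [[0.545 0.178]]
top stand 0.83 [553.5 277.8] [323.5 146.9] 84.35
top rail 0.63 [ 692.5 -171.5] [ 33.  431.3] 0.01
side stand 0.87 [554.8 312.3] [418.8 150.9] 84.58
side stand 0.67 [ 592.4 -237.1] [20.8 82. ] 87.71
side rail 0.67 [ 683.9 -184.3] [ 47.4 467.8] 0.44
side rail 0.36 [545.3 269.4] [400.1 142.6] 85.14
bench z -0.0009947675112744526
```

View pics/stand.png

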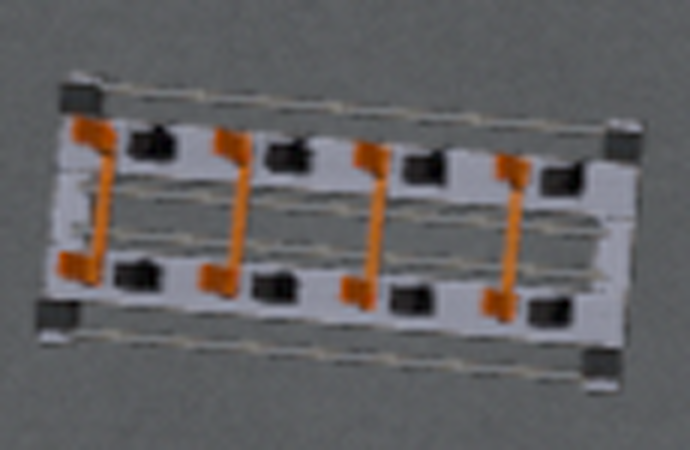

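The crop shows four slots: orange jaws on the left (+y) and black prongs on the right, with a slight yaw. I get the frame pose from corner and prong pixels, cross-check it, and plan the first collapse.

Run:
```python
from h import *
f=lambda L:np.array(L)/6+[180,205]-.4
c=plane("top",f([(62,75),(642,122),(620,391),(38,342)]),.012); print("corners",c.round(4).tolist(),c.mean(0).round(4))
for a,b in((0,1),(3,2),(0,3),(1,2)):
    d=c[a]-c[b]; print(np.linalg.norm(d).round(3), np.arctan2(d[1],d[0]).round(3))
J=[(95,133),(232,145),(373,157),(513,170),(78,267),(218,279),(359,292),(498,302)]
B=[(153,143),(290,155),(425,167),(563,180),(137,275),(275,287),(411,299),(549,310)]
j=plane("top",f(J),.083);b=plane("top",f(B),.075)
print("mid slots",(((j[:4]+j[4:]+b[:4]+b[4:]))/4).round(4).tolist())
print("x dir prong",[np.arctan2(*(q[:4]-q[4:]).mean(0)[::-1]).round(3) for q in(j,b)])
im,d=vision.grab_frame("side"); P=cloud("side",d)
m=(P[...,2]>.055)&(P[...,2]<.1)&(abs(P[...,0]-.555)<.11)&(abs(P[...,1]-.27)<.18)
hsv=cv2.cvtColor(im,cv2.COLOR_BGR2HSV); o=(hsv[...,0]<22)&(hsv[...,1]>130)
for nme,mm in(("orange",m&o),("black",m&~o)):
    n,lab,st,ce=cv2.connectedComponentsWithStats(mm.astype(np.uint8))
    for k in range(1,n):
        if st[k,4]>8: print(nme,st[k,4],np.median(P[lab==k],0).round(3),P[lab==k][:,2].max().round(3))
# reach test
for x,y,th in((.57,-.02,0),(.6,-.35,0),(.63,-.02,0),(.57,.39,-.09),(.55,.17,-.09)):
    for z in(.0,.25):
        q=ctrl.ik([x,y,z],quat(th)); print(x,y,z,None if q is None else np.round(q,2))
```

```text
corners [[0.6407, 0.4327], [0.6146, 0.1123], [0.4662, 0.1235], [0.4931, 0.4426]] [0.5536 0.2778]
0.321 1.489
0.32 1.487
0.148 -0.067
0.149 -0.075
mid slots [[0.5622, 0.3868], [0.5558, 0.3136], [0.5493, 0.2403], [0.543, 0.1668]]
x dir prong [np.float64(-0.096), np.float64(-0.098)]
orange 85 [0.596 0.363 0.071] 0.09
orange 35 [0.527 0.41  0.07 ] 0.085
orange 94 [0.518 0.305 0.071] 0.085
orange 50 [0.586 0.255 0.073] 0.088
orange 69 [0.579 0.179 0.07 ] 0.085
orange 49 [0.509 0.188 0.07 ] 0.085
black 14 [0.521 0.373 0.071] 0.076
black 9 [0.517 0.299 0.07 ] 0.077
black 13 [0.51  0.223 0.071] 0.078
black 17 [0.578 0.145 0.068] 0.079
black 23 [0.505 0.15  0.065] 0.08
0.57 -0.02 0.0 [ 0.13  0.71 -0.21  1.9   0.26  0.57  1.32]
0.57 -0.02 0.25 [ 0.05  0.4  -0.09  1.62  0.04  1.12  1.52]
0.6 -0.35 0.0 [ 0.57  0.83 -0.13  1.53  0.14  0.78  1.95]
0.6 -0.35 0.25 [ 0.35  0.62  0.28  1.26 -0.17  1.28  2.19]
0.63 -0.02 0.0 [ 0.12  0.77 -0.22  1.73  0.24  0.67  1.34]
0.63 -0.02 0.25 [ 0.07  0.5  -0.13  1.46  0.07  1.19  1.5 ]
0.57 0.39 0.0 [-0.51  0.84 -0.23  1.55  0.24  0.79  0.64]
0.57 0.39 0.25 [-0.48  0.61 -0.29  1.27  0.17  1.29  0.71]
0.55 0.17 0.0 [-0.19  0.71 -0.23  1.88  0.28  0.58  0.87]
0.55 0.17 0.25 [-0.19  0.42 -0.23  1.6   0.1   1.13  1.04]
```

```bash
cat >> h.py <<'E'
RAIL=.680
def fz(): return np.array(get_state()['contact_force'])
def collapse(o,th,F=40,zt=.001,stop=12):
    """o: leg origin; pinch collar, push foot on rail until it bottoms; returns new origin"""
    u=np.array([np.cos(th),np.sin(th)]); q=quat(th); o=np.array(o)
    c=o+.076*u
    ctrl.ungrasp(); ctrl.movep([*c,.16],q); ctrl.movel([*c,.03],None,.2); ctrl.movel([*c,zt],None,.06)
    ctrl.close_gripper(F); s=get_state(); print("pinch width",round(s['width'],4),"t",round(s['time'],1))
    f0=fz(); gap=RAIL-(o[0]+.18*u[0]); end=gap+.038; k=0
    ctrl.movel([*(c+u*max(gap-.004,.001)),zt],None,.06); print("pre-rail",(fz()-f0).round(1))
    ctrl.movel([*(c+u*end),zt],None,.04); print("sliding",(fz()-f0).round(1))
    for k in range(24):
        end+=.001; ctrl.movel([*(c+u*end),zt],None,.02); f=(fz()-f0)@[*u,0]
        if -f>stop: break
    p=np.array(get_state()['tcp_pos'])[:2]; print("end",round(end-gap,4),"f",round(f,1),p.round(4),"w",round(get_state()['width'],4))
    ctrl.movel([*(c+u*(end-.0015)),zt],None,.02); print("back",(fz()-f0).round(1))
    ctrl.ungrasp(); ctrl.movel([*p,.10],None,.2); print("t",round(get_state()['time'],1))
    return p-.076*u
E
python3 - <<'E'
from h import *
o=collapse([.469,-.018],.008); print(o)
im,_=vision.grab_frame("side"); cv2.imwrite("pics/s1.png",cv2.resize(im[225:385,250:450],None,fx=4,fy=4,interpolation=cv2.INTER_CUBIC)[:600])
for l in legs("side"): print(l)
E
```

```text
pinch width 0.0311 t 5.6
pre-rail [-1.9  0.   2.5]
sliding [-11.8  -0.1  12.5]
end 0.041 f -12.1 [ 0.6131 -0.0173] w 0.0303
back [-7.6  0.4  7.4]
t 9.6
[ 0.53709553 -0.01788638]
{'p': 0.89, 'mid': array([ 0.5041, -0.346 ]), 'th': -0.019, 'L': np.float64(0.253)}
{'p': 0.87, 'mid': array([ 0.4851, -0.1207]), 'th': -0.017, 'L': np.float64(0.252)}
{'p': 0.74, 'mid': array([ 0.5722, -0.0207]), 'th': 0.015, 'L': np.float64(0.222)}
{'p': 0.7, 'mid': array([ 0.5061, -0.2431]), 'th': 0.001, 'L': np.float64(0.254)}
{'p': 0.18, 'mid': array([ 0.2991, -0.2779]), 'th': 1.475, 'L': np.float64(0.325)}
```

View pics/s1.png

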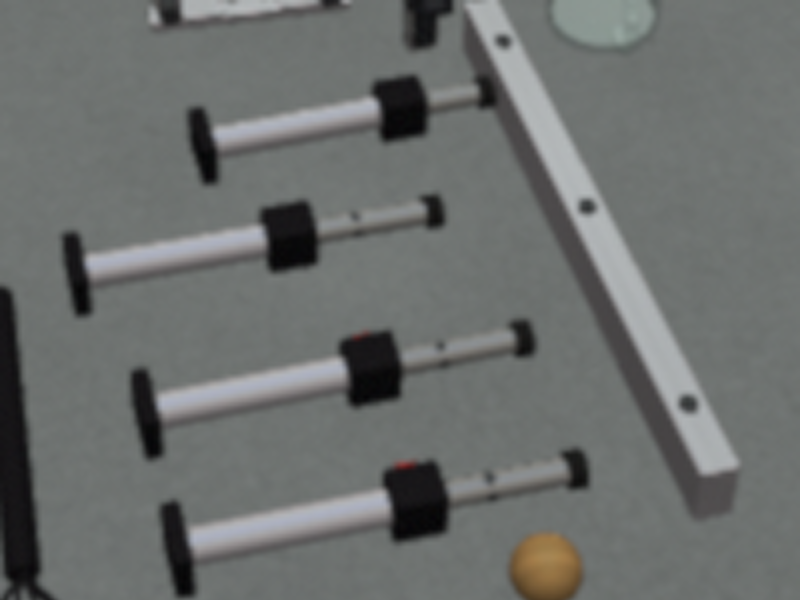

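The top leg's foot rests on the rail but the leg is only partly collapsed: about 32 mm in, with the foot still about 20 px clear of the collar. My stop threshold was too low, so I'll push again with a firmer grip.

```bash
sed -i 's/F=40,zt=.001,stop=12/F=90,zt=.003,stop=28,L=.18/; s/+\.18\*u\[0\]/+L*u[0]/; s/end=gap+.038/end=gap+max(L-.142,0)/; s/^RAIL.*/RAIL=.682/' h.py
python3 - <<'E'
from h import *
o=collapse([.534,-.0185],.008,L=.148); print(o)
im,_=vision.grab_frame("side"); cv2.imwrite("pics/s2.png",cv2.resize(im[225:325,250:400],None,fx=5,fy=5,interpolation=cv2.INTER_CUBIC))
for l in legs("side"): print(l)
for l in legs("top"): print(l)
E
```

```text
pinch width 0.029 t 12.3
pre-rail [-3.1  0.5  2.3]
sliding [-7.9  0.6  6.8]
end 0.021 f -29.8 [ 0.6209 -0.0184] w 0.0292
back [-24.9   0.7  21.7]
t 18.0
[ 0.54488163 -0.01900154]
{'p': 0.96, 'mid': array([ 0.4932, -0.3337]), 'th': -0.082, 'L': np.float64(0.251)}
{'p': 0.78, 'mid': array([ 0.5051, -0.2426]), 'th': -0.011, 'L': np.float64(0.258)}
{'p': 0.74, 'mid': array([ 0.5786, -0.0221]), 'th': -0.004, 'L': np.float64(0.207)}
{'p': 0.56, 'mid': array([ 0.4855, -0.1196]), 'th': -0.024, 'L': np.float64(0.251)}
{'p': 0.98, 'mid': array([ 0.4936, -0.3343]), 'th': -0.078, 'L': np.float64(0.254)}
{'p': 0.7, 'mid': array([ 0.505 , -0.1241]), 'th': -0.001, 'L': np.float64(0.217)}
{'p': 0.59, 'mid': array([ 0.5067, -0.2437]), 'th': -0.013, 'L': np.float64(0.247)}
```

View pics/s2.png

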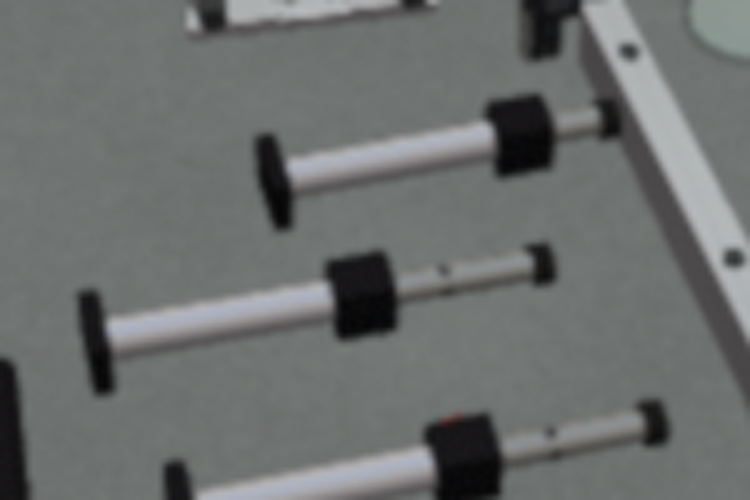

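Leg 1 now measures about 206 mm, so it is collapsed, and it lies against the rail. I check the red button from above, then carry it to slot 1.

```bash
cat >> h.py <<'E'
YAW=-.085; SC=np.array([.5535,.277])
def slot(k): return SC+(k-2.5)*.075*np.array([-np.sin(YAW),np.cos(YAW)])
def red(o,th,z=.018):
    """red pixels around the collar button, top view"""
    im,_=vision.grab_frame("top"); hsv=cv2.cvtColor(im,cv2.COLOR_BGR2HSV)
    m=((hsv[...,0]<6)|(hsv[...,0]>172))&(hsv[...,1]>110)&(hsv[...,2]>60)
    v,u=np.nonzero(m); P=plane("top",np.c_[u,v],z)
    b=np.array(o)+.076*np.array([np.cos(th),np.sin(th)])+.019*np.array([-np.sin(th),np.cos(th)])
    return int((np.linalg.norm(P-b,axis=1)<.02).sum())
def pick(o,th,zt=.001):
    q=quat(th); ctrl.movep([*o,.10],q); print("red px",red(o,th))
    ctrl.movel([*o,.03],None,.2); ctrl.movel([*o,zt],None,.06); ctrl.close_gripper(90)
    print("sleeve width",round(get_state()['width'],4)); ctrl.movel([*o,.2],None,.2)
    print("lifted w",round(get_state()['width'],4),fz().round(1))
def seat(k,zt=.001,dx=-.006):
    q=quat(YAW); s=slot(k)+dx*np.array([np.cos(YAW),np.sin(YAW)]); h=zt+.034
    ctrl.movep([*s,.2],q); ctrl.movel([*s,h+.05],None,.15); f0=fz()
    for z in (.035,.025,.015,.008,.003,0,-.001):
        ctrl.movel([*s,h+z],None,.05); f=fz()-f0; print(z,f.round(1),end=" ")
        if f[2]>60: break
    print("tcp",np.round(get_state()['tcp_pos'],4),"w",round(get_state()['width'],4))
E
python3 - <<'E'
from h import *
pick([.5455,-.0190],.0)
im,_=vision.grab_frame("side"); cv2.imwrite("pics/s3.png",im[100:400,200:500])
seat(1); print(get_state()['time'])
im,_=vision.grab_frame("side"); cv2.imwrite("pics/s4.png",np.hstack([cv2.resize(cv2.imread("pics/s3.png"),(400,400)),cv2.resize(im[120:270,230:380],(400,400),interpolation=cv2.INTER_CUBIC)]))
E
```

```text
red px 0
sleeve width 0.0196
lifted w 0.0192 [ 0.2 -0.2 -3.7]
0.035 [ 0.4  1.2 -0.6] 0.025 [0.9 0.4 0.4] 0.015 [ 1.4 -1.9 -0.9] 0.008 [ 4.  2. -4.] 0.003 [ 1.4  4.3 -3.4] 0 [1.1 4.2 4.6] -0.001 [-2.1  4.8 14.4] tcp [0.5382 0.1664 0.0353] w 0.0192
25.5417
```

View pics/s4.png

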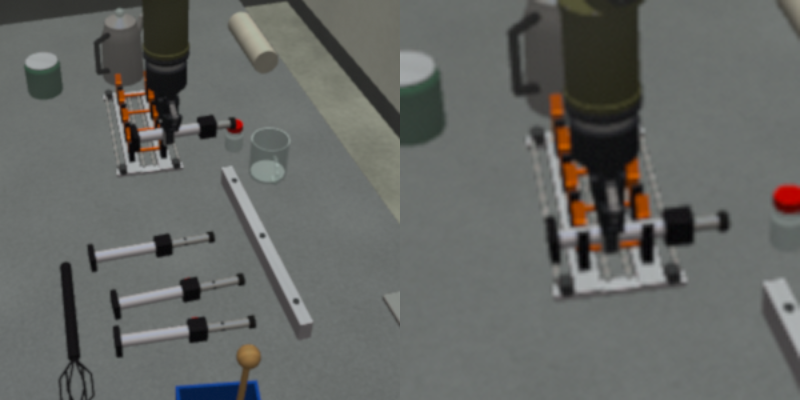

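The leg sits in the front slot, with cap and collar outside the forks. I release, back off, and inspect from above for the button and the jaws.

Run:
```python
from h import *
s=get_state(); p=s['tcp_pos']; ctrl.ungrasp(); ctrl.movel([p[0],p[1],.18],None,.15)
ctrl.movep([.46,-.05,.2],quat(0))
o=slot(1)-[.006,0]; print("red",red(o,YAW,.052))
for c in("top","side"):
    print(c,*legs(c,.052),sep="\n")
im,_=vision.grab_frame("top"); im2,_=vision.grab_frame("side")
cv2.imwrite("pics/s5.png",np.hstack([cv2.resize(im[195:275,230:310],(400,400),interpolation=cv2.INTER_CUBIC),cv2.resize(im2[170:250,270:350],(400,400),interpolation=cv2.INTER_CUBIC)]))
```

```text
red 8
top
{'p': 0.84, 'mid': array([ 0.4934, -0.3288]), 'th': -0.076, 'L': np.float64(0.247)}
{'p': 0.72, 'mid': array([ 0.5062, -0.2397]), 'th': -0.008, 'L': np.float64(0.246)}
{'p': 0.68, 'mid': array([0.5726, 0.1639]), 'th': -0.082, 'L': np.float64(0.205)}
{'p': 0.32, 'mid': array([0.7915, 0.0396]), 'th': 1.193, 'L': np.float64(0.121)}
side
{'p': 0.98, 'mid': array([ 0.4992, -0.27  ]), 'th': 0.008, 'L': np.float64(0.248)}
{'p': 0.69, 'mid': array([0.5694, 0.1659]), 'th': -0.072, 'L': np.float64(0.21)}
{'p': 0.58, 'mid': array([ 0.4856, -0.3571]), 'th': -0.078, 'L': np.float64(0.245)}
{'p': 0.57, 'mid': array([ 0.4794, -0.1505]), 'th': -0.022, 'L': np.float64(0.248)}
```

View pics/s5.png

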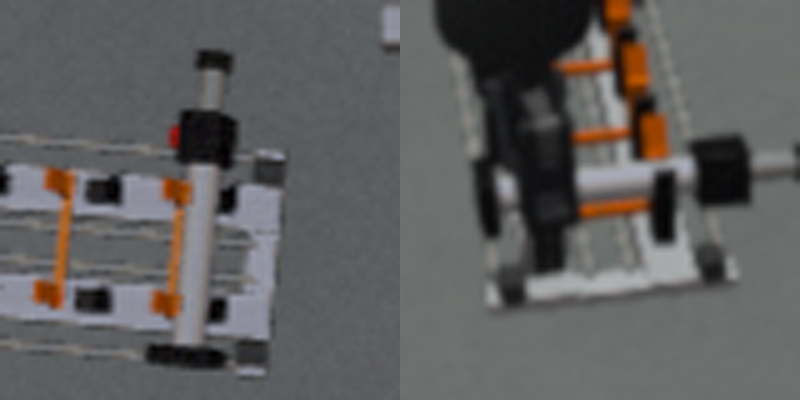

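Leg 1 is locked: red shows at (175,135) in the left panel, the jaws are over the sleeve edge, and the length is 205 mm. The second leg goes next, with length checks in the script.

```bash
cat >> h.py <<'E'
def near(y,x=.58):
    """collapsed leg near y: mean of both cameras -> origin, th, L"""
    r=[]
    for c in("side","top"):
        for l in legs(c,.02):
            if abs(l['mid'][1]-y)<.04 and abs(l['mid'][0]-x)<.06: r.append((*l['mid'],l['th'],l['L'])); print(c,l)
    return r
def rest(k):
    p=get_state()['tcp_pos']; ctrl.ungrasp(); ctrl.movel([p[0],p[1],.18],None,.15)
E
python3 - <<'E'
from h import *
o=collapse([.4325,-.119],-.024); print(o)
ctrl.movel([o[0]-.12,o[1],.2],None,.3)
r=near(-.12); print(red(o,-.024))
E
```

```text
pinch width 0.0295 t 31.3
pre-rail [-6.4  1.5  6.1]
sliding [-11.6   2.2   9.4]
end 0.058 f -29.0 [ 0.6257 -0.1246] w 0.029
back [-26.7   3.5  21.6]
t 40.2
[ 0.54970676 -0.12274258]
side {'p': 0.66, 'mid': array([ 0.5797, -0.1298]), 'th': 0.005, 'L': np.float64(0.212)}
top {'p': 0.63, 'mid': array([ 0.6037, -0.1294]), 'th': -0.014, 'L': np.float64(0.166)}
14
```

The button is visible (14 px), so this leg is locked. Pick it and seat it in slot 2.

Run:
```python
from h import *
pick([.547,-.128],-.01); seat(2); rest(2)
ctrl.movep([.45,-.05,.25],quat(0))
print("red",red(slot(2)-[.006,0],YAW,.052), red(slot(1)-[.006,0],YAW,.052),get_state()['time'])
for c in("top","side"): print(c,*legs(c,.052),sep="\n"); 
for c in("top","side"): print(c,*legs(c,.02,grab=False),sep="\n")
```

```text
red px 0
sleeve width 0.0194
lifted w 0.0197 [ 0.3 -0.5 -2.8]
0.035 [-0.6 -0.1 -0.2] 0.025 [ 0.3 -0.4 -0.6] 0.015 [-1.3 -3.9 -1.2] 0.008 [ 2.3  1.3 -4.3] 0.003 [ 0.1  3.2 -2.7] 0 [-0.4  4.4  3.8] -0.001 [-3.4  4.  13.2] tcp [0.5444 0.2413 0.0353] w 0.0193
red 8 9 52.4917
top
{'p': 0.86, 'mid': array([0.5785, 0.2386]), 'th': -0.083, 'L': np.float64(0.201)}
{'p': 0.83, 'mid': array([ 0.5062, -0.2397]), 'th': -0.009, 'L': np.float64(0.246)}
{'p': 0.77, 'mid': array([ 0.4934, -0.3287]), 'th': -0.082, 'L': np.float64(0.247)}
{'p': 0.73, 'mid': array([0.5725, 0.1638]), 'th': -0.073, 'L': np.float64(0.206)}
{'p': 0.44, 'mid': array([0.7461, 0.1567]), 'th': 0.361, 'L': np.float64(0.049)}
side
{'p': 0.94, 'mid': array([0.577 , 0.2419]), 'th': -0.08, 'L': np.float64(0.207)}
{'p': 0.88, 'mid': array([ 0.4995, -0.2696]), 'th': -0.002, 'L': np.float64(0.248)}
{'p': 0.77, 'mid': array([ 0.4866, -0.3571]), 'th': -0.083, 'L': np.float64(0.246)}
{'p': 0.59, 'mid': array([0.5711, 0.1668]), 'th': -0.064, 'L': np.float64(0.21)}
{'p': 0.46, 'mid': array([0.7917, 0.0544]), 'th': 1.156, 'L': np.float64(0.2
[... 301 characters left out ...]
, 'th': -0.082, 'L': np.float64(0.251)}
{'p': 0.73, 'mid': array([0.5758, 0.1667]), 'th': -0.073, 'L': np.float64(0.21)}
{'p': 0.44, 'mid': array([0.7525, 0.1594]), 'th': 0.361, 'L': np.float64(0.05)}
side
{'p': 0.94, 'mid': array([0.5866, 0.2846]), 'th': -0.08, 'L': np.float64(0.214)}
{'p': 0.88, 'mid': array([ 0.5066, -0.2432]), 'th': -0.002, 'L': np.float64(0.255)}
{'p': 0.77, 'mid': array([ 0.4934, -0.3335]), 'th': -0.083, 'L': np.float64(0.254)}
{'p': 0.59, 'mid': array([0.5805, 0.2071]), 'th': -0.064, 'L': np.float64(0.216)}
{'p': 0.46, 'mid': array([0.8082, 0.0911]), 'th': 1.156, 'L': np.float64(0.209)}
{'p': 0.35, 'mid': array([ 0.3013, -0.2786]), 'th': 1.495, 'L': np.float64(0.328)}
```

```bash
cat > run.py <<'E'
from h import *
import sys
def do(o,th,k):
    o=collapse(o,th); print(o)
    ctrl.movep([.42,-.08,.25],quat(0))
    r=near(o[1],.58); n=red(o,th); print("red",n)
    if n<5 or not r: print("STOP"); return
    m=np.mean([x[:3] for x in r],0); assert min(x[3] for x in r)<.213
    th2=m[2]; p=m[:2]-.032*np.array([np.cos(th2),np.sin(th2)]); print("pick",p,th2)
    pick(p,th2); seat(k); rest(k); ctrl.movep([.45,0.,.25],quat(0))
    print("red",red(slot(k)-[.006,0],YAW,.052),get_state()['time'])
    for l in legs("top",.02): print(l)
a=list(map(float,sys.argv[1:])); do(a[:2],a[2],int(a[3]))
E
python3 run.py .4525 -.243 -.006 3
```

```text
pinch width 0.0294 t 55.9
pre-rail [-4.   2.2  3.8]
sliding [-9.4  3.3  7.7]
end 0.057 f -28.5 [ 0.6255 -0.2455] w 0.0292
back [-24.1   3.4  18.1]
t 64.2
[ 0.54952624 -0.24501626]
side {'p': 0.84, 'mid': array([ 0.5782, -0.2499]), 'th': 0.006, 'L': np.float64(0.209)}
top {'p': 0.96, 'mid': array([ 0.5808, -0.2502]), 'th': 0.009, 'L': np.float64(0.205)}
red 13
pick [ 0.5475009 -0.25029  ] 0.0075
red px 14
sleeve width 0.0195
lifted w 0.0193 [ 0.2 -0.2 -2.3]
0.035 [ 0.6 -0.7 -1.2] 0.025 [ 0.8  0.4 -0.8] 0.015 [ 1.5 -3.5 -2.2] 0.008 [ 2.4  2.  -3.8] 0.003 [ 1.9  2.9 -2.7] 0 [1.3 4.3 3.5] -0.001 [-1.7  3.1 11.4] tcp [0.5507 0.316  0.0353] w 0.0191
red 6 77.825
{'p': 0.8, 'mid': array([ 0.4955, -0.3342]), 'th': -0.085, 'L': np.float64(0.251)}
{'p': 0.73, 'mid': array([0.5872, 0.3193]), 'th': -0.082, 'L': np.float64(0.208)}
{'p': 0.61, 'mid': array([0.5763, 0.1666]), 'th': -0.089, 'L': np.float64(0.208)}
{'p': 0.57, 'mid': array([0.5791, 0.2429]), 'th': -0.08, 'L': np.float64(0.204)}
{'p': 0.47, 'mid': array([0.5787, 0.5489]), 'th': 0.731, 'L': np.float64(0.209)}
```

```bash
python3 run.py .4397 -.3295 -.083 4
python3 - <<'E'
from h import *
im,d=vision.grab_frame("top"); P=cloud("top",d); im2,_=vision.grab_frame("side")
for k in (1,2,3,4):
    a=P.reshape(-1,3); q=(a[:,:2]-slot(k))@np.array([[np.cos(YAW),-np.sin(YAW)],[np.sin(YAW),np.cos(YAW)]])
    m=(abs(q[:,0])<.025)&(abs(q[:,1])<.02)&(a[:,2]>.045); t=m&(a[:,2]>np.percentile(a[m,2],60))
    print(k,"sleeve top z",np.percentile(a[m,2],[50,90]).round(4),"y off",np.median(q[t,1]).round(4))
cv2.imwrite("pics/fin.png",np.hstack([cv2.resize(im[190:280,180:300],(400,300),interpolation=cv2.INTER_CUBIC),cv2.resize(im2[140:250,260:400],(400,300),interpolation=cv2.INTER_CUBIC)]))
print(get_state()['time'],get_state()['tcp_pos'])
E
```

```text
pinch width 0.0292 t 81.4
pre-rail [-4.1  2.2  1.6]
sliding [-8.8  2.7  5.2]
end 0.058 f -29.7 [ 0.6259 -0.3469] w 0.0292
back [-24.1   6.8  15.5]
t 90.2
[ 0.55013614 -0.34056855]
side {'p': 0.87, 'mid': array([ 0.5789, -0.3469]), 'th': -0.069, 'L': np.float64(0.208)}
top {'p': 0.78, 'mid': array([ 0.5807, -0.3479]), 'th': -0.068, 'L': np.float64(0.206)}
red 16
pick [ 0.54787505 -0.34520971] -0.0685
red px 16
sleeve width 0.0192
lifted w 0.0193 [-0.6  0.9 -2.2]
0.035 [-0.5 -0.8 -0.2] 0.025 [ 0.2 -0.3 -0.9] 0.015 [ 0.5 -3.4 -0.9] 0.008 [ 3.2  2.3 -4.4] 0.003 [ 2.1  2.9 -1.8] 0 [0.2 4.9 3.4] -0.001 [-2.6  2.9 10.4] tcp [0.557  0.3907 0.0354] w 0.0195
red 4 105.1167
{'p': 0.9, 'mid': array([0.5791, 0.2432]), 'th': -0.084, 'L': np.float64(0.21)}
{'p': 0.86, 'mid': array([0.5872, 0.3187]), 'th': -0.084, 'L': np.float64(0.208)}
{'p': 0.83, 'mid': array([0.5759, 0.1663]), 'th': -0.076, 'L': np.float64(0.209)}
{'p': 0.57, 'mid': array([0.5928, 0.3945]), 'th': -0.075, 'L': np.float64(0.209)}
1 sleeve top z [0.0602 0.0674] y off 0.0002
2 sleeve top z [0.0603 0.0666] y off 0.0006
3 sleeve top z [0.0597 0.0658] y off 0.0007
4 sleeve top z [0.0594 0.0659] y off -0.0009
105.3167 [0.45027265 0.00059742 0.24974385]
```

View pics/fin.png

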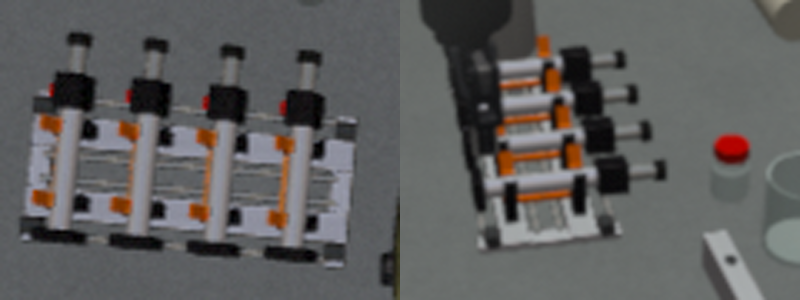

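All four legs are in their slots. The red buttons are out, at about (50,88), (130,97), (208,103) and (285,108) in the left panel, and the sleeves are at equal height under the jaws. I hand the job in.

```bash
python3 -c "
from station import ticket; print(ticket.close_job())"
```

```text
the job is handed in; nothing more can be done
None
```

I collapsed all four legs, clipped them into slots 1–4 and handed the job in at about 105 s. The last camera check showed every button out and every leg at seated height, but the hand-in returned no verdict.

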